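# Clamp a wood block in the bench bar clamp

### The job

Lay the thick wood block flat on the bed of the bench bar clamp, crosswise between the two jaws with both ends standing out alike, and let go of it. Then squeeze the clamp's trigger again and again, gently, until the sliding jaw grips the block firmly, without ever squeezing so hard that the jaw dents the wood; leave the handle released and the other things on the bench where they are.

Things in the scene. Friction and masses are not known exactly. Their poses are not given: they have to be found in the camera images.
- bar_clamp: Grey bar clamp bolted to the bench; place and turn vary. Origin on the bench top under the seat. y runs along its bar: fixed jaw at +y (face y = +22.5 mm); sliding jaw at -y, closes to +y only (ratchet, no release); head at y = -190 mm, 44 mm wide, top 65 mm up, with an upright handle. Base plate 70 mm wide, 12 mm thick: its top is the bed. Jaws 36 mm wide in x, tops 46 mm above the bench.
- clamp_seat (a point): On the bed (12 mm above the bench), clamp's axes: lies under the block's middle once it is pressed to the fixed jaw; the block's 120 mm length goes along x. For loading there is 17 to 40 mm of room more than its 45 mm width, all at -y: lay it with its middle about 8 mm to -y of this point, free on both sides; the jaw pushes it over to the fixed jaw.
- offcut_mid (a point): Centre of the thick pine block, 45 x 120 x 45 mm, 0.08 to 0.17 kg, loose on the bench. Its y axis is the 120 mm length, z up. In the clamp it stands out 42 mm past the jaws at each end; taken across its 45 mm width 40 mm from the middle, toward one end, the fingers stay clear of the jaws.
- jaw_face (a point): Centre of the sliding jaw's rubber pad face, 29 mm above the bench (clamp's axes). The pad gives on a spring: 4.5 N per mm, 10 mm at most. Above 40 N it dents the wood.
- jaw_pad: The sliding jaw's pad, 34 x 8 x 31 mm; origin on its front face, 36 mm above the bench.
- handle_mid (a point): Middle of the upright handle, 108 mm above the bench (clamp's axes). Black grip at -y and steel trigger at +y, each with its outer face 32 mm from here: 64 mm over both, 41 mm fully squeezed; 22 to 26 mm wide in x; tops 130 and 126 mm, free for fingers from 80 mm up. Squeeze along y: the two are linked and always move equally toward each other. Both must come right back out between squeezes.
- trigger (a joint): Travel of trigger (and grip), m: 0 out (sprung), 0.0115 fully squeezed. A full squeeze feeds the jaw 4 to 8 mm (3 to 8 needed). Free travel takes 6 N a side; 17 to 22 N a side (twice that on one side alone) makes it firm, leaving 13 to 30 N on the block; over 25 N dents it. Once firm, these stall clearly short of full; the jaw slips back up to 2 mm, so squeeze again after the first stall.
- lath: Bystander: thin wood strip, 32 x 200 x 19 mm, at the right; origin at the middle of its underside. Leave it there.
- spanner: Bystander: ring and open-end spanner, 36 x 210 x 7 mm, behind the clamp; origin at the middle of the underside.
- pencil: Bystander: flat carpenter's pencil, 11 x 168 x 7 mm, at the right; origin at the middle of the underside.
Things that resemble listed ones, but are neither listed nor needed, are in the scene too. What is shaped like the part that bears offcut_mid but purple is not meant.

How it is judged:
On the way, in this order (a step that is already met when the one before it is completed fails the run):
1. the block lies flat on the bed, crosswise between the jaws, let go, before the jaw grips it (x of offcut_mid in the frame of bar_clamp between -0.015 and 0.015 m and z of offcut_mid in the frame of bar_clamp between 0.031 and 0.038 m and angle between the y axis of offcut_mid and the x axis of bar_clamp, either way round below 0.08 rad and angle between offcut_mid's own z axis and vertical below 0.06 rad and y of offcut_mid in the frame of bar_clamp between -0.045 and 0.006 m and contact force between the fingers and offcut below 0.3 N and contact force between jaw_pad and offcut below 3 N), for 0.2 s.
2. a squeeze of the trigger presses the jaw firmly on the block (value of joint trigger above 0.002 m and contact force between jaw_pad and offcut above 12 N and x of offcut_mid in the frame of bar_clamp between -0.015 and 0.015 m and z of offcut_mid in the frame of bar_clamp between 0.031 and 0.038 m and angle between the y axis of offcut_mid and the x axis of bar_clamp, either way round below 0.08 rad and angle between offcut_mid's own z axis and vertical below 0.06 rad), for 0.1 s.
At the end, for the whole second after the job is handed in: the block lies flat on the bed against the fixed jaw, centred between the jaws' sides within 15 mm and square to the clamp within 0.08 rad; the sliding jaw still presses on it with more than 10 N; the trigger is out (within 3 mm) and the block is at rest (x of offcut_mid in the frame of bar_clamp between -0.015 and 0.015 m and z of offcut_mid in the frame of bar_clamp between 0.031 and 0.038 m and angle between the y axis of offcut_mid and the x axis of bar_clamp, either way round below 0.08 rad and angle between offcut_mid's own z axis and vertical below 0.06 rad and y of offcut_mid in the frame of bar_clamp between -0.006 and 0.006 m and contact force between jaw_pad and offcut above 10 N and value of joint trigger below 0.003 m and linear speed of offcut below 0.02 m/s); the robot touches nothing.
It fails at once if the jaw presses the block with more than 40 N (wood dented) (contact force between jaw_pad and offcut above 40 N).
It fails at once if another thing on the bench is moved more than 30 mm (distance of any of lath, spanner, pencil from where it was at the start of the episode above 0.03 m).
It also fails if it takes over 64 s, if anything falls off the work surface, if the arm or the gripper's body presses on something with over 40 N, if the wrist force passes 120 N, or if a joint passes its speed limit or range.

### The arm

A 7-joint arm with a two-finger parallel gripper is mounted at the origin on a cart in front of the work surface, level with it; the furniture and walls round the work are solid. World frame = base frame: x ahead of the robot, y to its left, z up, the work surface at z = 0. Lengths are in m, angles in rad, forces in N, time in s.
With the tool pointing down it reaches from about 0.4 to 0.85 m from the base axis. Payload 4.5 kg.
Tool frame: the origin (TCP) lies at the very end of the fingers, on their centre line; the grasp point (between the pads) lies 19 mm behind it (r.grip_point_offset is the distance from the TCP to the grasp point, in m); y points along the fingers, x is the direction in which the jaws open and shut, and the axes are right-handed (so a half turn about y gives the same grasp; the last joint's range is limited). The gripper opens to 88 mm and grips with 3 to 60 N. Pads are 18 mm wide; open, the fingers measure 123 mm over their backs; the gripper's body (75 mm by 187 mm) begins 45 mm behind the grasp point.
Start: joints at [-1.219, 0.689, -0.195, 1.565, 0.157, 0.902, -0.215], TCP at [0.195, 0.594, 0.239] pointing down, gripper open.
Joint ranges: [-3.01, 3.01], [-0.46, 2.08], [-1.47, 1.51], [0.13, 2.56], [-1, 4.14], [0.04, 2.09], [-2.66, 2.66]. Speed limits (rad/s): [2.57, 2.57, 3.14, 3.14, 3.14, 3.14, 3.14].

### API

Orientations are given as a unit quaternion [x, y, z, w].
In Python, from plant import get_state, snapshot, camera_params, job, r gives the robot as it stands.
- The arm moves only by the tool carry_out, never from a script. Its arguments are lists of equal length, an entry for each row: "offset": the shift along the world's x, y, z in m, a list of three; "twist": the turn about the world's z in degrees. In form: {"offset": [[tx, ty, tz], ...], "twist": [twist, ...]}. A call has 1 to 8 rows; each row shifts and turns the commanded pose from where the row before left it; what a row does not reach is not made up. A row lasts 1/8 s, in which the tool goes at most 62.5 mm and 10.7 degrees, less where a joint would pass 70% of its speed; a pose out of reach is approached as far as the arm can. A call with a gripper value outside its range is refused whole. "grip" is the finger opening in m, from 0 to 0.0881, set as the call begins (left out, the last holds). The fingers move at their own pace and stop on an object; "newtons" is the grip in N (left out, the last holds). Time passes only in rows, so rows that do not move let the fingers close. It gives the time, the measured TCP pose, the force and the opening at its end, in the units of the state.
- get_state(): the state, without advancing time (a new reading comes with each control period).
- snapshot(name): name is "side" or "top" or "wrist"; returns the picture (480x640x3 uint8, red, green, blue); there is no depth.
- camera_params(name): a dict with "camera_matrix" (3x3 intrinsics, pixels), "eye" and "orientation" of the camera in the world. Camera axes: x right, y up, looking along -z (the intrinsics and any distortion apply to the point x, -y, -z); pixel columns grow to the right and rows downward; lengths in m; the calibration is good to about 2 mm. A picture is of the moment at which its call begins: read the wrist's pose just before it. camera_params takes no time and is no camera call; for the wrist camera it gives the pose at the moment of the call.
- job.finish_job(): hands the job in, once; it reports no verdict.
The state is a dict: "clock": time; "q": joint angles; "qd": joint speeds; "joint_torque": joint torques, N m; "tool_pos": TCP position; "eef_rot": TCP orientation; "contact_force": force on the tool from outside, world axes, zero at the start; "moment": the same for the moment, N m; "opening": opening from 0.0 (shut) to 1.0 (fully open).
Only numpy, scipy, OpenCV 4.12 (cv2) and the standard library are available. Lean on these libraries where they do the work, as an engineer would, in place of code of your own. Each camera call takes 0.05 s, during which the arm holds its last target. There are 200 camera calls.

## Working session

There is one attempt and no reset: what is moved stays moved. The work goes in short steps, Python scripts to look and compute and a tool call to move; the robot and the scene stay as the last step left them, time stands still between calls to the robot, and variables do not carry over. Pictures are saved under pics/ and viewed, about 8 in all and at most 12, crops included, and the job is handed in when it is done.

Besides the shell and the picture viewer there is one more tool, called after "Emit:" as a command line: name --pt "numbers of a row" for each row, then --argument value for the rest. carry_out: Moves the arm, as the interface text tells. Its arguments: {"type":"object","properties":{"offset":{"type":"array"},"twist":{"type":"array"},"grip":{"type":"number"},"newtons":{"type":"number"}},"required":["offset","twist"]}

```bash
mkdir -p pics; python3 - <<'E'
from plant import *
import cv2,numpy as np
for n in("top","side"):
    cv2.imwrite(f"pics/{n}0.png",snapshot(n)[:,:,::-1]); p=camera_params(n); print(n,p)
s=get_state();print(s)
E
```

```text
top {'camera_matrix': array([[591.45603461,   0.        , 325.0905563 ],
       [  0.        , 591.45603461, 238.31729956],
       [  0.        ,   0.        ,   1.        ]]), 'eye': array([0.32276145, 0.01137697, 1.36590011]), 'orientation': array([ 0.05485506, -0.05519952, -0.70230018,  0.70761458])}
side {'camera_matrix': array([[573.2630732 ,   0.        , 310.89948447],
       [  0.        , 573.2630732 , 233.03888341],
       [  0.        ,   0.        ,   1.        ]]), 'eye': array([-0.06767146, -1.07751388,  0.57079238]), 'orientation': array([ 0.5534023 , -0.13996241, -0.20994178,  0.79377633])}
{'clock': 0.1, 'q': array([-1.21920926,  0.68988519, -0.1945604 ,  1.56621558,  0.15732294,
        0.90247533, -0.21511922]), 'qd': array([ 0.00011969, -0.0013127 , -0.0006442 , -0.00284277,  0.00071688,
       -0.00114574, -0.00080587]), 'joint_torque': array([-4.18455951e-03, -5.28497207e+01, -1.27186339e+00, -1.53837705e+01,
       -5.25989046e-02,  1.98318055e-03,  7.15034389e-05]), 'tool_pos': array([0.19514376, 0.59317884, 0.23800708]), 'eef_rot': array([ 0.57315223,  0.41418502, -0.41504885, -0.57243492]), 'contact_force': array([ 0.91653448, -0.51257884, -0.4251611 ]), 'moment': array([-0.0095549 , -0.01156652, -0.03153447]), 'opening': 1.0006061711842706}
```

View pics/top0.png

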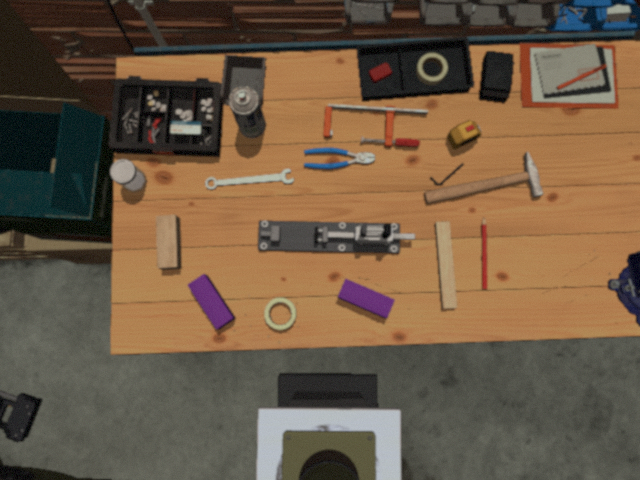

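View pics/side0.png

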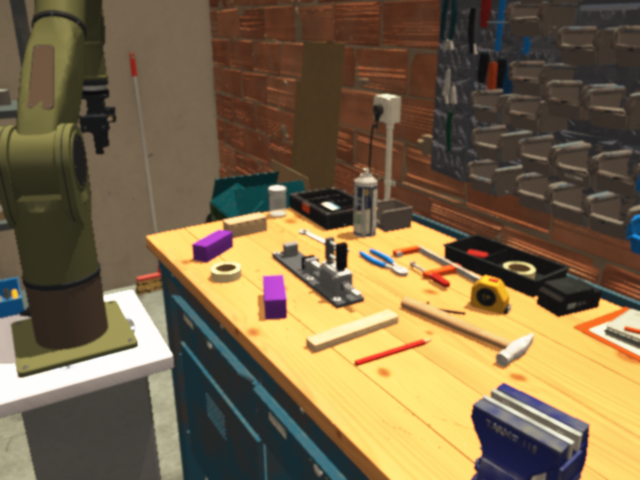

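Top view: clamp at about (330,237) with its fixed jaw on the left (270,233) and its head on the right (375,235), so clamp +y is roughly world +y. The pine block is at (168,242). The purple look-alikes are at (212,302) and (366,300). In the side view the pine block is at (245,222).

```bash
cat > h.py <<'E'
from plant import *
import cv2,numpy as np
from scipy.spatial.transform import Rotation as R
def ray(n,uv,z,p=None):
    p=p or camera_params(n);K=p["camera_matrix"]
    uv=np.atleast_2d(np.array(uv,float));d=np.c_[(uv[:,0]-K[0,2])/K[0,0],-(uv[:,1]-K[1,2])/K[1,1],-np.ones(len(uv))]
    d=R.from_quat(p["orientation"]).apply(d);e=np.array(p["eye"])
    return e+d*((z-e[2])/d[:,2])[:,None]
def proj(n,P,p=None):
    p=p or camera_params(n);K=p["camera_matrix"]
    c=R.from_quat(p["orientation"]).inv().apply(np.atleast_2d(P)-p["eye"])
    return np.c_[K[0,0]*c[:,0]/-c[:,2]+K[0,2],K[1,1]*-c[:,1]/-c[:,2]+K[1,2]]
E
python3 - <<'E'
from h import *
im=cv2.imread("pics/top0.png")
a=cv2.resize(im[205:265,250:420],None,fx=4.7,fy=4.7,interpolation=cv2.INTER_CUBIC)
b=cv2.resize(im[205:280,150:190],None,fx=4,fy=4,interpolation=cv2.INTER_CUBIC)
c=np.zeros((590,800,3),np.uint8);c[:a.shape[0],:a.shape[1]]=a[:,:800];c[285:285+b.shape[0],:b.shape[1]]=b
cv2.imwrite("pics/crop1.png",c)
print(ray("top",[(168,242),(270,233),(330,237),(395,237)],0.03).round(3))
E
```

```text
[[ 0.521  0.37   0.03 ]
 [ 0.544  0.138  0.03 ]
 [ 0.536  0.     0.03 ]
 [ 0.537 -0.148  0.03 ]]
```

View pics/crop1.png

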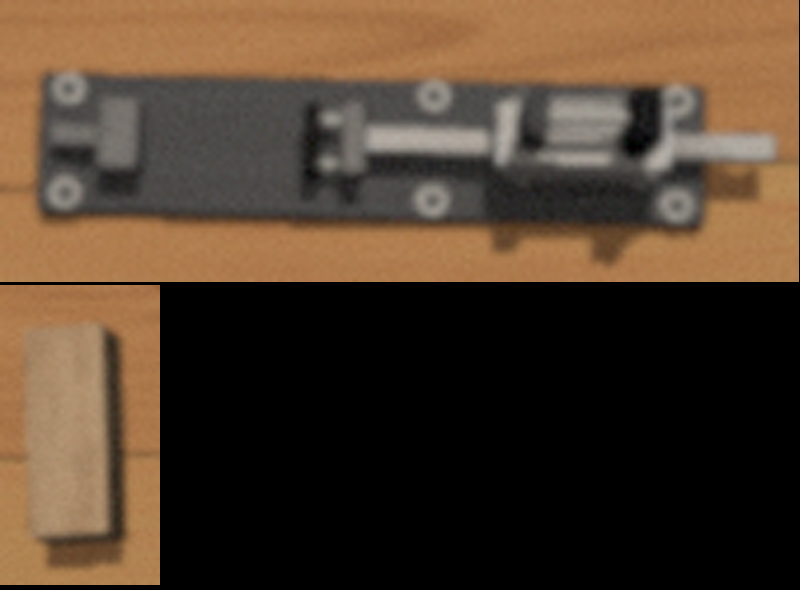

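```bash
python3 - <<'E'
from h import *
A=lambda L:[(250+x/4.7,205+y/4.7) for x,y in L]
B=lambda L:[(150+x/4,205+(y-285)/4) for x,y in L]
pl=ray("top",A([(42,75),(40,215),(705,90),(703,228)]),.012)
L=(pl[0]+pl[1])/2;Rr=(pl[2]+pl[3])/2;d=L-Rr
print(pl.round(4),"yaw y-axis",np.degrees(np.arctan2(-d[0],d[1])), np.linalg.norm(d))
print("fixed face top",ray("top",A([(138,98),(138,168)]),.046).round(4))
print("pad top edge",ray("top",A([(308,105),(308,195)]),.046).round(4))
b=ray("top",B([(25,328),(103,322),(110,535),(33,538)]),.045)
print(b.round(4),b.mean(0)); e=(b[0]+b[1]-b[2]-b[3])/2;print(np.degrees(np.arctan2(e[1],e[0])),np.linalg.norm(e),np.linalg.norm((b[0]+b[3]-b[1]-b[2])/2))
print("handle",ray("top",A([(535,120),(645,120)]),.128).round(4))
s=get_state();M=R.from_quat(s["eef_rot"]).as_matrix();print(M.round(3),r.grip_point_offset)
p=camera_params("wrist");print(p["eye"],R.from_quat(p["orientation"]).as_matrix().round(3))
E
```

```text
[[ 0.5751  0.1658  0.012 ]
 [ 0.5052  0.165   0.012 ]
 [ 0.5701 -0.1625  0.012 ]
 [ 0.5012 -0.1607  0.012 ]] yaw y-axis -0.7886862778687982 0.32702884499511703
fixed face top [[0.5579 0.1154 0.046 ]
 [0.5237 0.1147 0.046 ]]
pad top edge [[0.5551 0.0334 0.046 ]
 [0.5113 0.0329 0.046 ]]
[[0.5792 0.3958 0.045 ]
 [0.5831 0.3516 0.045 ]
 [0.4615 0.342  0.045 ]
 [0.4595 0.3851 0.045 ]] [0.52080652 0.36861287 0.045     ]
4.80235951260135 0.12112160265607613 0.0437127340954616
handle [[ 0.5346 -0.0706  0.128 ]
 [ 0.5349 -0.1203  0.128 ]]
[[ 0.312 -0.    -0.95 ]
 [ 0.95  -0.002  0.312]
 [-0.002 -1.    -0.   ]] 0.0187
[0.1336746  0.61466665 0.38414673] [[ 0.313 -0.918 -0.242]
 [ 0.95   0.302  0.081]
 [-0.001 -0.255  0.967]]
```

Emit:
carry_out --pt "0.0455 -0.0277 0" --pt "0.0455 -0.0277 0" --pt "0.0455 -0.0277 0" --pt "0.0455 -0.0277 0" --pt "0.0455 -0.0277 0" --pt "0.0455 -0.0277 0" --pt "0.0455 -0.0277 0" --pt "0.0451 -0.0275 0" --twist '[2.875,2.875,2.875,2.875,2.875,2.875,2.875,2.875]'

```text
clock: 1.1
tool_pos: [0.5601, 0.3711, 0.2383]
eef_rot: [-0.478, -0.521, 0.521, 0.478]
contact_force: [-0.2, 0.6, -0.6]
opening: 1.005
```

Emit:
carry_out --pt "0 0 0" --pt "0 0 0" --twist '[0,0]'

```text
clock: 1.35
tool_pos: [0.558, 0.3726, 0.2382]
eef_rot: [-0.478, -0.52, 0.521, 0.479]
contact_force: [-0.4, 0.1, 0.9]
opening: 1.0
```

```bash
python3 - <<'E'
from h import *
s=get_state();M=R.from_quat(s["eef_rot"]).as_matrix();p=camera_params("wrist")
im=snapshot("wrist");cv2.imwrite("pics/w1.png",im[:,:,::-1])
print(s["clock"],s["tool_pos"],M.round(3));print(p)
b=np.array([.5208,.3686,.045]);a=np.radians(4.8);e=np.array([np.cos(a),np.sin(a),0]);f=np.array([-e[1],e[0],0])
print(proj("wrist",[b+i*.06*e+j*.0225*f for i,j in((1,1),(1,-1),(-1,-1),(-1,1))],p).round())
E
```

```text
1.35 [0.55801888 0.3726364  0.2381912 ] [[-0.083 -0.002 -0.997]
 [ 0.997  0.    -0.083]
 [ 0.    -1.     0.002]]
{'camera_matrix': array([[334.52497562,   0.        , 321.90472039],
       [  0.        , 334.52497562, 238.95253529],
       [  0.        ,   0.        ,   1.        ]]), 'eye': array([0.49367971, 0.36787455, 0.38445607]), 'orientation': array([-0.08602531, -0.09445546,  0.72976482,  0.6716555 ])}
[[342. 237.]
 [299. 237.]
 [296. 116.]
 [343. 116.]]
```

View pics/w1.png

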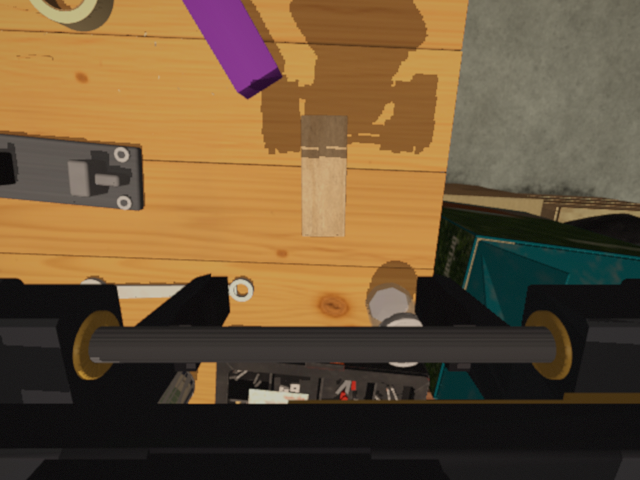

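Wrist view: the block's top corners are at about (301,116), (347,116), (345,237), (302,237), 3–4 px to the right of the prediction.

```bash
python3 - <<'E'
from h import *
b=ray("wrist",[(302,237),(345,237),(347.5,116),(301,116)],.045)
e=(b[0]+b[1]-b[2]-b[3])/2
print(b.round(4),b.mean(0),np.degrees(np.arctan2(e[1],e[0])),np.linalg.norm(e),np.linalg.norm((b[0]+b[3]-b[1]-b[2])/2))
# fixed jaw seen: top right/left edges, plate end
print(ray("wrist",[(68,160),(68,197),(90,162),(90,197)],.046).round(4)); print(ray("wrist",[(141,147),(141,208),(0,135),(0,196)],.012).round(4))
E
```

```text
[[0.5813 0.3557 0.045 ]
 [0.5775 0.4006 0.045 ]
 [0.4583 0.3908 0.045 ]
 [0.462  0.3464 0.045 ]] [0.51976306 0.37340769 0.045     ] 4.5891191136237905 0.11959410983197954 0.04479942627722383
[[0.5224 0.1208 0.046 ]
 [0.5593 0.1169 0.046 ]
 [0.5225 0.1422 0.046 ]
 [0.5574 0.1391 0.046 ]]
[[0.5049 0.1753 0.012 ]
 [0.5716 0.1719 0.012 ]
 [0.5052 0.0267 0.012 ]
 [0.5712 0.0165 0.012 ]]
```

Emit:
carry_out --pt "0 0.0015 -0.05" --pt "0 0 -0.05" --pt "0 0 -0.05" --pt "0 0 -0.04" --pt "0 0 -0.025" --pt "0 0 -0.015" --pt "0 0 0" --twist '[0,0,0,0,0,0,0]'

```text
clock: 2.28
tool_pos: [0.5576, 0.3745, 0.0082]
eef_rot: [-0.478, -0.52, 0.521, 0.479]
contact_force: [0.2, -0.3, -0.0]
opening: 1.002
```

Emit:
carry_out --pt "0 0 0" --pt "0 0 0" --pt "0 0 0" --pt "0 0 0" --pt "0 0 0" --pt "0 0 0" --twist '[0,0,0,0,0,0]' --grip 0.03 --newtons 35

```text
clock: 3.02
tool_pos: [0.559, 0.3739, 0.009]
eef_rot: [0.479, 0.521, -0.52, -0.479]
contact_force: [-0.3, 0.3, 2.3]
opening: 0.513
```

Emit:
carry_out --pt "0 0 0.03" --pt "0 0 0.05" --pt "0.003 -0.048 0.012" --pt "0.003 -0.048 0" --pt "0.003 -0.048 0" --pt "0.003 -0.048 0" --pt "0.003 -0.048 0" --pt "0.004 -0.048 0" --twist '[0,0,-1,-1,-1,-1,-1,-0.5]'

```text
clock: 4.03
tool_pos: [0.5778, 0.0843, 0.1006]
eef_rot: [-0.503, -0.497, 0.497, 0.503]
contact_force: [-0.0, 0.9, -1.1]
opening: 0.506
```

Emit:
carry_out --pt "0 0 0" --pt "0 0 0" --pt "0 0 0" --twist '[0,0,0]'

```text
clock: 4.4
tool_pos: [0.5778, 0.0879, 0.1008]
eef_rot: [-0.502, -0.498, 0.497, 0.503]
contact_force: [-0.3, 1.0, -0.7]
opening: 0.514
```

```bash
python3 - <<'E'
from h import *
s=get_state();M=R.from_quat(s["eef_rot"]).as_matrix();p=camera_params("wrist")
im=snapshot("wrist");cv2.imwrite("pics/w2.png",im[:,:,::-1])
t=s["tool_pos"];print(s["clock"],t,M[:,0],s["opening"])
e=np.array([M[1,0],-M[0,0],0]);f=M[:,0]*[1,1,0];b=t-.038*e;b[2]=t[2]+.036
print("exp block top",proj("wrist",[b+i*.06*e+j*.0225*f for i,j in((1,1),(1,-1),(-1,-1),(-1,1))],p).round())
S=np.array([.5395,.0925,0]);
a=np.radians(-.8);X=np.array([np.cos(a),np.sin(a),0]);Y=np.array([-X[1],X[0],0])
print("exp fixed face top",proj("wrist",[S+i*X*.018+.0225*Y+[0,0,.046] for i in(-1,1)],p).round())
print("exp plate left/right at y=-.03,+.07",proj("wrist",[S+i*X*.035+y*Y+[0,0,.012] for y in(-.03,.07) for i in(-1,1)],p).round())
E
```

```text
4.4 [0.57776296 0.0879257  0.10077661] [0.00982521 0.99995053 0.00155156] 0.5135926439737768
exp block top [[378. 384.]
 [261. 384.]
 [242.  34.]
 [396.  34.]]
exp fixed face top [[366. 166.]
 [364. 226.]]
exp plate left/right at y=-.03,+.07 [[282. 138.]
 [285. 238.]
 [431. 138.]
 [422. 239.]]
```

View pics/w2.png

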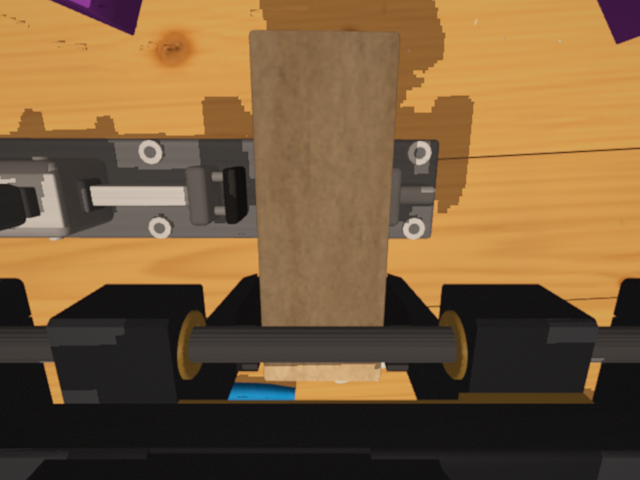

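Wrist view: the held block spans (250..399, row 31) to (264..384, row 381), about +5 px in column against the finger-based expectation, which I take as a camera bias. The plate edges are at rows 139 and 238, the plate end at column 436 and the black pad face at column 246.

```bash
python3 - <<'E'
from h import *
for dx in (0,5):
  print(dx,"plate end",ray("wrist",[(436-dx,190)],.012).round(4),"bolts",ray("wrist",[(420-dx,153),(414-dx,228)],.014).round(4),"pad face",ray("wrist",[(246-dx,190)],.05).round(4))
A=lambda L:[(250+x/4.7,205+y/4.7) for x,y in L]
print("top bolts",ray("top",A([(69,88),(65,193)]),.014).round(4))
E
```

```text
0 plate end [[0.5403 0.1691 0.012 ]] bolts [[0.5151 0.1557 0.014 ]
 [0.5669 0.1547 0.014 ]] pad face [[0.5347 0.0447 0.05  ]]
5 plate end [[0.5402 0.1656 0.012 ]] bolts [[0.515  0.1523 0.014 ]
 [0.5669 0.1512 0.014 ]] pad face [[0.5346 0.0418 0.05  ]]
top bolts [[0.5683 0.1521 0.014 ]
 [0.5159 0.1528 0.014 ]]
```

Emit:
carry_out --pt "0 -0.0035 -0.025" --pt "0 0 -0.025" --pt "0 0 -0.015" --pt "0 0 -0.008" --pt "0 0 -0.004" --pt "0 0 -0.002" --pt "0 0 0" --pt "0 0 0" --twist '[0,0,0,0,0,0,0,0]'

```text
clock: 5.45
tool_pos: [0.5782, 0.0823, 0.0222]
eef_rot: [0.503, 0.497, -0.497, -0.503]
contact_force: [-0.2, 0.6, -0.4]
opening: 0.512
```

Emit:
carry_out --pt "0 0 -0.001" --pt "0 0 -0.001" --pt "0 0 0" --twist '[0,0,0]'

```text
clock: 5.82
tool_pos: [0.5782, 0.0823, 0.0209]
eef_rot: [0.503, 0.497, -0.497, -0.503]
contact_force: [-2.0, -0.5, 9.1]
opening: 0.511
```

Emit:
carry_out --pt "0 0 0" --pt "0 0 0" --pt "0 0 0" --pt "0 0 0" --twist '[0,0,0,0]' --grip 0.078

```text
clock: 6.32
tool_pos: [0.5778, 0.0823, 0.0196]
eef_rot: [-0.503, -0.497, 0.497, 0.503]
contact_force: [-0.8, -0.0, -0.5]
opening: 0.89
```

Emit:
carry_out --pt "0 0 0.03" --pt "0 0 0.05" --pt "0 0 0.05" --pt "0 0 0.05" --pt "0 0 0.0" --pt "0 0 0.0" --twist '[0,0,0,0,0,0]'

```text
clock: 7.08
tool_pos: [0.5773, 0.082, 0.1992]
eef_rot: [-0.503, -0.497, 0.497, 0.503]
contact_force: [-0.9, -0.0, -0.1]
opening: 0.882
```

```bash
python3 - <<'E'
from h import *
s=get_state();p=camera_params("wrist")
im=snapshot("wrist");cv2.imwrite("pics/w3.png",im[:,:,::-1])
print(s["clock"],s["tool_pos"])
t=snapshot("top");cv2.imwrite("pics/t3.png",t[:,:,::-1])
E
```

```text
7.075 [0.57734552 0.08195547 0.19919676]
```

View pics/w3.png

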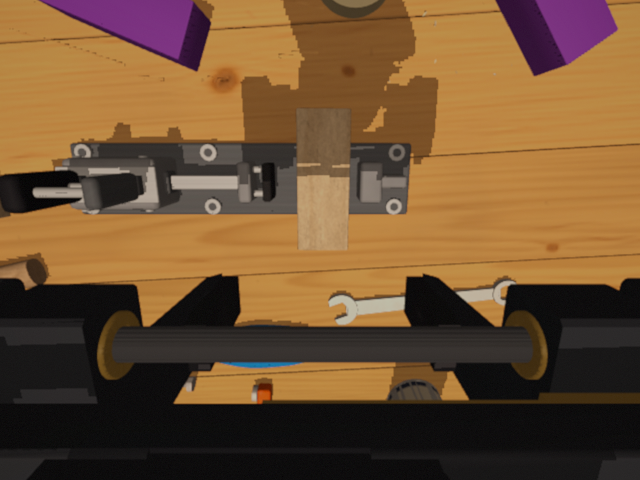

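Wrist view: the block (columns 297–350, rows 107–250) lies crosswise between the pad face (col 275) and the fixed jaw (col 360), free on both sides. The plate centre is at row ~178, which is also the block's middle. The handle comes next.

Emit:
carry_out --pt "-0.008 -0.036 0" --pt "-0.008 -0.036 0" --pt "-0.008 -0.036 0" --pt "-0.008 -0.036 0" --pt "-0.008 -0.035 0" --pt "0 0 0" --pt "0 0 0" --twist '[0,0,0,0,0,0,0]' --grip 0.088

```text
clock: 8.05
tool_pos: [0.5377, -0.0955, 0.1989]
eef_rot: [-0.502, -0.497, 0.497, 0.504]
contact_force: [-0.0, 1.1, 0.8]
opening: 1.0
```

```bash
python3 - <<'E'
from h import *
s=get_state();p=camera_params("wrist")
im=snapshot("wrist");cv2.imwrite("pics/w4.png",im[:,:,::-1])
print(s["clock"],s["tool_pos"],R.from_quat(s["eef_rot"]).as_matrix()[:,0].round(3))
a=np.radians(-.8);X=np.array([np.cos(a),np.sin(a),0]);Y=np.array([-X[1],X[0],0])
H=np.array([.5395,.0925,0])-.19*Y
print(H,"exp trig/grip outer top",proj("wrist",[H+.032*Y+[0,0,.126],H-.032*Y+[0,0,.130]],p).round())
E
```

```text
8.05 [ 0.53769989 -0.09552145  0.19892903] [0.012 1.    0.001]
[ 0.53684719 -0.09748148  0.        ] exp trig/grip outer top [[364. 248.]
 [270. 250.]]
```

View pics/w4.png

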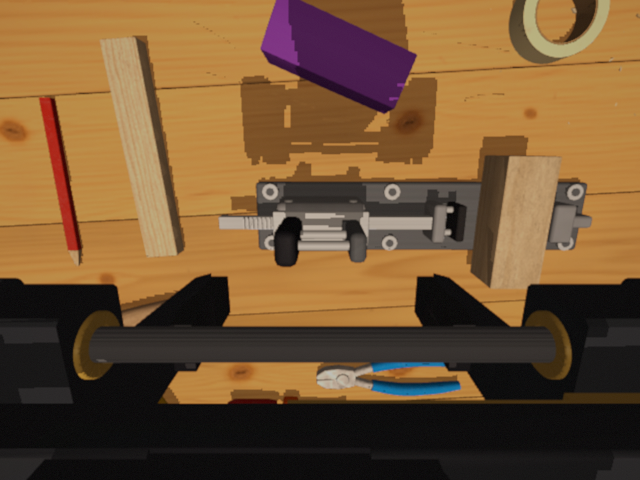

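Wrist view: grip outer face at col ~275 and trigger outer face at col ~366, tops near row 246, which agrees with the predicted handle within about 1 mm. Descend with the fingers straddling it.

Emit:
carry_out --pt "0 -0.002 -0.03" --pt "0 0 -0.03" --pt "0 0 -0.025" --pt "0 0 -0.015" --pt "0 0 -0.009" --pt "0 0 0" --pt "0 0 0" --twist '[0,0,0,0,0,0,0]'

```text
clock: 8.98
tool_pos: [0.5384, -0.0986, 0.0914]
eef_rot: [0.503, 0.497, -0.497, -0.503]
contact_force: [-0.5, 1.0, -0.3]
opening: 0.996
```

Emit:
carry_out --pt "0 0 0" --pt "0 0 0" --pt "0 0 0" --pt "0 0 0" --pt "0 0 0" --pt "0 0 0" --twist '[0,0,0,0,0,0]' --grip 0.041 --newtons 10

```text
clock: 9.72
tool_pos: [0.5382, -0.0966, 0.0911]
eef_rot: [-0.502, -0.498, 0.496, 0.503]
contact_force: [-0.9, 5.4, 3.4]
opening: 0.466
```

Emit:
carry_out --pt "0 0.0015 0" --pt "0 0 0" --pt "0 0 0" --pt "0 0 0" --twist '[0,0,0,0]' --grip 0.074

```text
clock: 10.22
tool_pos: [0.5375, -0.0986, 0.0905]
eef_rot: [0.504, 0.496, -0.497, -0.503]
contact_force: [-0.2, -0.8, -0.8]
opening: 0.836
```

Emit:
carry_out --pt "0 0 0" --pt "0 0 0" --pt "0 0 0" --pt "0 0 0" --pt "0 0 0" --twist '[0,0,0,0,0]' --grip 0.04 --newtons 10

```text
clock: 10.85
tool_pos: [0.5377, -0.0966, 0.0906]
eef_rot: [-0.503, -0.497, 0.497, 0.503]
contact_force: [-1.0, 3.2, -1.9]
opening: 0.46
```

Emit:
carry_out --pt "0 0 0" --pt "0 0 0" --pt "0 0 0" --pt "0 0 0" --twist '[0,0,0,0]' --grip 0.074

```text
clock: 11.35
tool_pos: [0.5382, -0.0987, 0.0909]
eef_rot: [0.504, 0.496, -0.497, -0.503]
contact_force: [0.3, -0.1, -0.2]
opening: 0.836
```

```bash
python3 - <<'E'
from h import *
s=get_state();print(s["clock"],s["tool_pos"],s["opening"]*88.1)
im=snapshot("top");cv2.imwrite("pics/t5.png",cv2.resize(im[195:275,250:420,::-1],None,fx=4.7,fy=4.7,interpolation=cv2.INTER_CUBIC))
E
```

```text
11.35 [ 0.53817703 -0.09873504  0.0909449 ] 73.65836519644618
```

View pics/t5.png

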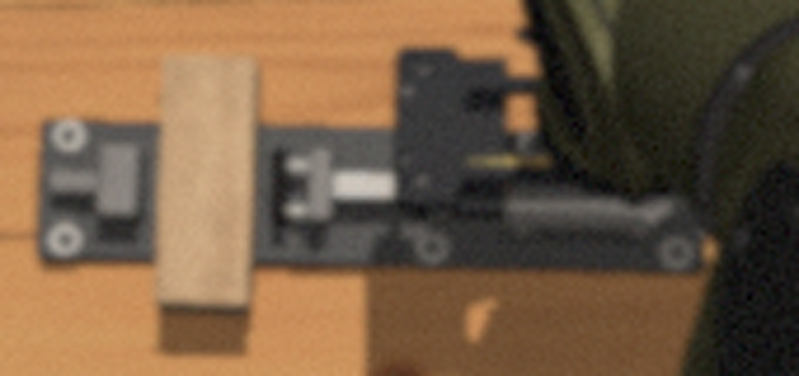

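Top crop: the jaw has advanced about 14 mm in two squeezes (pad column 308→277). The block lies square and there is still a gap on both sides. Keep squeezing gently.

Emit:
carry_out --pt "0 0.001 0" --pt "0 0 0" --pt "0 0 0" --pt "0 0 0" --pt "0 0 0" --twist '[0,0,0,0,0]' --grip 0.04 --newtons 10

```text
clock: 12.02
tool_pos: [0.538, -0.0965, 0.0909]
eef_rot: [0.503, 0.497, -0.497, -0.503]
contact_force: [-0.7, -2.6, 2.2]
opening: 0.462
```

Emit:
carry_out --pt "0 0 0" --pt "0 0 0" --pt "0 0 0" --pt "0 0 0" --twist '[0,0,0,0]' --grip 0.074

```text
clock: 12.52
tool_pos: [0.5376, -0.0954, 0.0905]
eef_rot: [-0.503, -0.497, 0.497, 0.503]
contact_force: [-0.1, 0.4, -0.1]
opening: 0.84
```

Emit:
carry_out --pt "0 0 0" --pt "0 0 0" --pt "0 0 0" --pt "0 0 0" --pt "0 0 0" --twist '[0,0,0,0,0]' --grip 0.04 --newtons 10

```text
clock: 13.15
tool_pos: [0.5377, -0.0966, 0.0907]
eef_rot: [0.503, 0.497, -0.497, -0.503]
contact_force: [0.1, -2.9, -0.2]
opening: 0.461
```

Emit:
carry_out --pt "0 0 0" --pt "0 0 0" --pt "0 0 0" --pt "0 0 0" --twist '[0,0,0,0]' --grip 0.074

```text
clock: 13.65
tool_pos: [0.5382, -0.095, 0.0909]
eef_rot: [-0.503, -0.498, 0.497, 0.503]
contact_force: [0.5, -0.7, 0.8]
opening: 0.84
```

Emit:
carry_out --pt "0 0 0" --pt "0 0 0" --pt "0 0 0" --pt "0 0 0" --pt "0 0 0" --twist '[0,0,0,0,0]' --grip 0.04 --newtons 10

```text
clock: 14.28
tool_pos: [0.5381, -0.0966, 0.0908]
eef_rot: [0.503, 0.497, -0.497, -0.503]
contact_force: [-0.6, -1.9, 1.1]
opening: 0.568
```

The fifth squeeze stalled at a 50 mm opening with 10 N. Release, then squeeze at firm force.

Emit:
carry_out --pt "0 -0.001 0" --pt "0 0 0" --pt "0 0 0" --pt "0 0 0" --twist '[0,0,0,0]' --grip 0.074

```text
clock: 14.78
tool_pos: [0.5377, -0.0968, 0.0906]
eef_rot: [-0.503, -0.497, 0.497, 0.503]
contact_force: [-0.1, 0.6, -0.1]
opening: 0.84
```

Emit:
carry_out --pt "0 0 0" --pt "0 0 0" --pt "0 0 0" --pt "0 0 0" --pt "0 0 0" --pt "0 0 0" --pt "0 0 0" --twist '[0,0,0,0,0,0,0]' --grip 0.04 --newtons 17

```text
clock: 15.65
tool_pos: [0.5378, -0.0966, 0.0908]
eef_rot: [-0.503, -0.497, 0.497, 0.503]
contact_force: [-1.1, 4.1, 0.9]
opening: 0.575
```

Emit:
carry_out --pt "0 0 0" --pt "0 0 0" --pt "0 0 0" --pt "0 0 0" --twist '[0,0,0,0]' --grip 0.074

```text
clock: 16.15
tool_pos: [0.5379, -0.0982, 0.0907]
eef_rot: [0.504, 0.496, -0.497, -0.503]
contact_force: [0.8, -0.6, 0.1]
opening: 0.84
```

Emit:
carry_out --pt "0 0 0" --pt "0 0 0" --pt "0 0 0" --pt "0 0 0" --pt "0 0 0" --pt "0 0 0" --pt "0 0 0" --twist '[0,0,0,0,0,0,0]' --grip 0.04 --newtons 19

```text
clock: 17.02
tool_pos: [0.538, -0.0966, 0.0908]
eef_rot: [-0.503, -0.497, 0.497, 0.503]
contact_force: [-0.2, 5.0, 2.2]
opening: 0.631
```

Emit:
carry_out --pt "0 0 0" --pt "0 0 0" --pt "0 0 0" --pt "0 0 0" --twist '[0,0,0,0]' --grip 0.074

```text
clock: 17.52
tool_pos: [0.5378, -0.0981, 0.0907]
eef_rot: [0.503, 0.496, -0.497, -0.503]
contact_force: [-0.2, -0.2, -0.1]
opening: 0.838
```

Emit:
carry_out --pt "0 0 0" --pt "0 0 0" --pt "0 0 0" --pt "0 0 0" --pt "0 0 0" --pt "0 0 0" --pt "0 0 0" --twist '[0,0,0,0,0,0,0]' --grip 0.04 --newtons 19

```text
clock: 18.4
tool_pos: [0.5379, -0.0966, 0.0908]
eef_rot: [-0.503, -0.497, 0.497, 0.503]
contact_force: [-1.1, 3.3, 1.2]
opening: 0.628
```

Two firm squeezes in a row stalled at about 55.5 mm, a trigger travel of about 4.2 mm, well short of full. Release, retreat and check.

Emit:
carry_out --pt "0 0.001 0" --pt "0 0 0" --pt "0 0 0" --pt "0 0 0" --pt "0 0 0" --twist '[0,0,0,0,0]' --grip 0.088

```text
clock: 19.02
tool_pos: [0.5379, -0.0964, 0.0908]
eef_rot: [0.503, 0.497, -0.497, -0.503]
contact_force: [-0.5, 0.1, 0.1]
opening: 0.998
```

Emit:
carry_out --pt "0 0 0.03" --pt "0 0 0.04" --pt "0 0 0.05" --pt "-0.01 0.04 0.02" --pt "0 0.04 0" --pt "0 0.04 0" --pt "0 0 0" --pt "0 0 0" --twist '[0,0,0,0,0,0,0,0]'

```text
clock: 20.02
tool_pos: [0.5277, 0.023, 0.2306]
eef_rot: [0.503, 0.496, -0.497, -0.503]
contact_force: [-0.2, -0.4, 0.0]
opening: 1.0
```

```bash
python3 - <<'E'
from h import *
s=get_state();print(s["clock"],s["tool_pos"],s["contact_force"])
im=snapshot("wrist");cv2.imwrite("pics/w6.png",im[:,:,::-1])
E
```

```text
20.025 [0.52774813 0.02295594 0.23060849] [-0.1759826  -0.41419363  0.02199696]
```

View pics/w6.png

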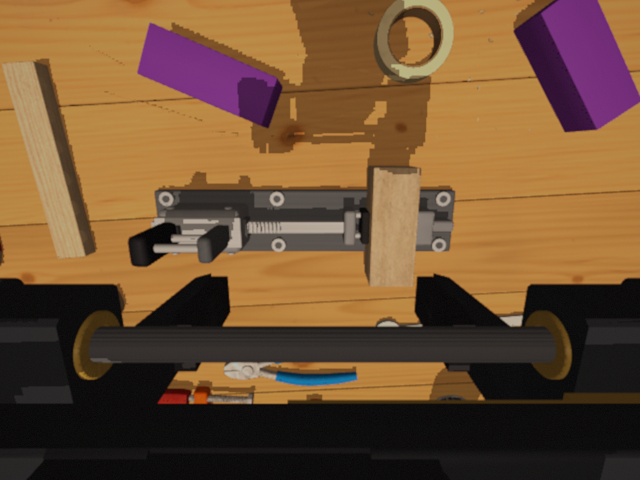

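The block sits between the pad and the fixed jaw (cols 370–420, rows 167–286) and the handle is out. One numeric check, then hand in if it passes.

```bash
python3 - <<'E'
from h import *
b=ray("wrist",[(373,286),(414,286),(420,167),(374,167)],.057);S=np.array([.5395,.0925])
e=(b[0]+b[1]-b[2]-b[3])/2;c=b.mean(0);ang=np.degrees(np.arctan2(e[1],e[0]))
print("centre x err",c[0]-S[0],"y",c[1]-S[1],"angle vs clamp",ang+.8,np.linalg.norm(e))
if abs(c[0]-S[0])<.012 and abs(ang+.8)<4: print(job.finish_job())
E
```

```text
centre x err -0.0011638014579860023 y 0.0023373499211802318 angle vs clamp 1.5144251745342585 0.11955199923785446
the job is handed in; nothing more can be done
None
```

The block is clamped, the handle is released, and I handed the job in at about 20 s of the 64 s allowed. No verdict came back.

- **Placing:** I laid the pine block crosswise on the clamp bed, free on both sides, and let go of it.
- **Squeezing:** The trigger took eight squeezes: five at 10 N (the fifth stalled), then three firm ones at 17, 19 and 19 N. The last two stalled at the same point, about 4.2 mm of trigger travel, well short of full.
- **Last checks:** The wrist picture shows the block between the pad and the fixed jaw and the handle out. From it I measured the block about 1 mm off centre, about 2 mm from the seat along the bar, and about 1.5° off square. All are within the limits. The lath looked undisturbed, but the other bystanders were only partly in view and I did not measure any of them.
- **Not checked:** The jaw's force on the block cannot be measured directly. I judged it only from the grip force and the stalls.
- **Disagreement:** The wrist camera read about 5 px (2–5 mm) off from the top camera and the gripper. I treated that as a camera bias. It probably explains the 2 mm reading along the bar, since I did not correct that last measurement.

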